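Undo the tool case and hold its lid open

ROBOT

A 6-joint arm with a two-finger parallel gripper is mounted at the origin on the work surface. World frame = base frame: x ahead of the robot, y to its left, z up, the work surface at z = 0. Lengths are in m, angles in degrees, forces in N, time in s.
With the tool pointing down it reaches from about 0.375 to 0.9 m from the base axis. Payload 3.1 kg.
Tool frame: the origin (TCP) lies on the centre line of the jaws, within the pads' length; the fingertips stand 17 mm ahead of it and the grasp point (between the pads) lies 2 mm behind it; z points along the fingers, y is the line along which they close (so a half turn about z gives the same grasp; the last joint's range is limited). The gripper opens to 87 mm and grips with 3 to 60 N. Pads are 19 mm wide; open, the fingers measure 117 mm over their backs; the gripper's body (75 mm by 190 mm) begins 51 mm behind the grasp point.
Start: joints at [-84.139, 30.224, 82.088, -0, 67.689, -10.227], TCP at [0.173, -0.6, 0.24] pointing down, gripper open.
Joint ranges: [-176.69, 176.69], [-43.24, 126.21], [12.49, 139.97], [-82, 262], [0, 151.66], [-163.58, 163.58]. Speed limits (degrees/s): [159.86, 159.86, 180, 180, 180, 180].

INTERFACE

Orientations are given as a 3x3 rotation matrix whose columns are the frame's x, y, z axes.
In Python, from rig import bot, imaging, finder gives the robot as it stands. The module is installed in compiled form; this text tells all that it offers.
- The arm moves only by the tool play_rows, never from a script. Its argument "motion" is a list that holds one entry, the list of rows, each a list of 6 numbers: the shift along the tool's x, y, z in m, then the turn, a rotation vector about the tool's x, y, z in degrees. In form: [[[dx, dy, dz, wx, wy, wz], ...]]. A call has 1 to 8 rows; each row is the pose to reach, as a shift and turn from the pose commanded when the call began, along the tool's axes at that moment; what a row does not reach only later rows make up. A row lasts 1/12 s, in which the tool goes at most 41.7 mm and 7.16 degrees, less where a joint would pass 70% of its speed; a pose out of reach is approached as far as the arm can. A call with a gripper value outside its range is refused whole. "fingers" is the finger opening in m, from 0 to 0.087, set as the call begins (left out, the last holds). The fingers move at their own pace and stop on an object; the grip force is fixed at half the most. Time passes only in rows, so rows that repeat a pose let the fingers close. It gives the time, the measured TCP pose, the force, the opening and the grip force at its end, in the units of the state.
- bot.read_state(): the state, without advancing time (a new reading comes with each control period).
- imaging.capture(name): name is "scene" or "top" or "wrist"; returns a dict with "frame" (420x560x3 uint8, red, green, blue), "camera_matrix" (3x3 intrinsics, pixels), "R" (3x3) and "t" (3): a world point X has camera coordinates R X + t. Camera axes: x right, y down, z forward; pixel columns grow to the right and rows downward; lengths in m; the calibration is good to about 2 mm. A picture is of the moment at which its call begins. There is no depth.
- bot.hand_in(): hands the job in; it is judged then, once.
Trained networks look in the newest picture that a camera, given by its name, has taken for a name from the list of things; names that differ only in an ending like _2 or _b are one class to them, and where a whole thing is asked for, a point or a joint stands for the part that bears it (a point fixed in the world has none). Each returns a list of dicts, best first, with "confidence" (0 to 1); they miss things now and then, are a little off and sometimes report something else, mostly with a low value. They report only what shows in the picture. A call takes as long as a camera call.
- finder.recognise(camera, name): "at" ([x, y, z] in m, in world coordinates, good to about 4 mm: the middle of the surface that is visible of it).
- finder.outline_of(camera, name): "pixels" (420x560 bool, what is visible of it).
The state is a dict: "time_s": time; "joint_positions": joint angles; "qvel": joint speeds; "tau": joint torques, N m; "position": TCP position; "tcp_rot": TCP orientation; "force": force on the tool from outside, world axes, zero at the start; "moment": the same for the moment, N m; "opening": opening from 0.0 (shut) to 1.0 (fully open); "grasp_force": force on a finger pad.
Only numpy, scipy, OpenCV 4.12 (cv2) and the standard library are available. Lean on these libraries where they do the work, as an engineer would, in place of code of your own. Each camera call takes 0.05 s, during which the arm holds its last target. There are 200 camera calls.

TASK

The right-hand hasp of the tool case (right as the robot faces it) is still fastened: swing it off its catch, then lift the lid by the bar handle on its front and hold it open at 60 degrees from shut for the mechanic to reach in with both hands. The lid has no stay and falls shut, and the cylinder head behind leaves no room to lay it back, so finish still holding it by the handle at that angle, nothing else propping it. Do not let the lid drop or strike the cylinder head, and leave the things around it where they are.

Things in the scene. Friction and masses are not known exactly. Their poses are not given: they have to be found in the camera images.
- case: Aluminium tool case, fixed on the bench: 160 deep (x) by 400 wide (y), 155 high shut (body 120, lid 35). Origin: centre of the underside, on the bench. x points from its front face (x = -80) to the rear, away from the robot; y to the left; z up. Lid hinged along the rear rim; on the front two steel hasps, 135 left and right of the middle, and between them the lid's bar handle.
- lid (a joint): Lid's hinge, rad: 0 shut, grows as it opens, 1.047 = 60 degrees, stop at 1.9. Axis: along the case's y through point lid_hinge. Lid with handle weighs 0.6 to 1.0 kg (3 to 5 N at the handle lifts it off, about 2 N holds it at 60 degrees); loose hinge: it falls shut from anywhere below about 70 degrees. The fastened right hasp stops it after about 1.5 degrees.
- lid_hinge (a point): Middle of the lid's hinge line: case frame x = +80, y = 0, z = 120. Its axes turn with the lid: x from front edge to rear, z out of the lid's top.
- lid_handle (a point): Handle on the middle of the lid's front: round steel bar, 10 diameter, 110 long along case y, on a leg at each end, its centre line 45 in front of the lid's face (40 clear between bar and face). Origin: middle of the bar, 205 in front of the lid's hinge line and 17.5 above it when shut (137.5 above the bench). Axes as the lid's: x towards the lid, y along the bar. Clear from above.
- hasp_right (a joint): Right hasp's hinge, rad: 0 = upright, window over the lid's staple; grows as its top swings outward (case -x) and down; 2.6 = hanging, stop. Off the staple from about 0.25. Slightly stiff near upright; past about 0.3 it falls open by its own weight (60 g). Under 2 N at the tab moves it; pressing the tab straight down swings it out.
- hasp_right_pin (a point): Right hasp's hinge pin, along case y: case frame x = -85.5, y = -135, z = 81. The hasp is a steel strap 36 wide, 3 thick, standing up from here in front of the case; its window (26 wide, 17 high) goes over the staple, a loop on the lid's front that stands out 17, 133 above the bench.
- hasp_right_tab (a point): Centre of the rolled edge (8 diameter, 36 long along case y) of the finger tab at the right hasp's top. Upright it is 23 outward (case -x) of the pin and 76 above it: 28.5 in front of the case's face, 157 above the bench. The tab flares outward from the strap; clear from above, in front and both sides.
- hasp_left (a joint): Hinge of the left-hand hasp (case y = +135), the same in mirror place and the same values: it starts already off its catch, hanging down at 2.3 to 2.6.
- head: Bystander: motorcycle cylinder head, aluminium, 95 x 155 x 123 high, 2.6 kg, standing on its side close behind the case. Origin: centre of the underside.
- gasket_box: Bystander: flat carton 55 x 95 x 20 lying in front of the case's left half. Origin: centre of the underside.
- spanner: Bystander: steel spanner 170 long, about 10 high, lying in front of the case roughly along its front. Origin on the underside at its middle.
- oil_bottle: Bystander: oil squeeze bottle of 58 diameter, 164 high with its pointed spout, standing left of the case. Origin: centre of the underside.
- piston: Bystander: bare piston of 76 diameter, 52 high, standing right of the case. Origin: centre of the underside.
- screwdriver: Bystander: screwdriver 200 long lying left, near the robot. Origin on the underside at its middle.

How it is judged:
By the outcome, as a careful person would: the job done as asked, in the order asked, and still so for the second after the job is handed in, while the arm keeps its last pose, push and grip.
It also fails if it takes over 51 s, if anything falls off the work surface, if the arm or the gripper's body presses on something with over 40 N, if the wrist force passes 120 N, or if a joint passes its speed limit or range.

## Working session

There is one attempt and no reset: what is moved stays moved. The work goes in short steps, Python scripts to look and compute and a tool call to move; the robot and the scene stay as the last step left them, time stands still between calls to the robot, and variables do not carry over. Pictures are saved under pics/ and viewed, at most 10 in all, crops included, and the job is handed in when it is done.

Besides the shell and the picture viewer there is one more tool, called after ">>>" as name([rows], argument=value, ...), one row to a line, values as JSON. play_rows: Moves the arm, as the interface text tells. Its arguments: {"type":"object","properties":{"motion":{"type":"array"},"fingers":{"type":"number"}},"required":["motion"]}

```bash
mkdir -p pics; python3 - <<'E'
from rig import bot, imaging, finder
import cv2, numpy as np
s=bot.read_state(); print({k:np.round(v,3).tolist() for k,v in s.items()})
fs=[]
for c in ["scene","top"]:
    d=imaging.capture(c); fs.append(d["frame"]); 
    print(c,np.round(d["camera_matrix"],1).tolist(),np.round(d["R"],3).tolist(),np.round(d["t"],3).tolist())
    cv2.imwrite(f"pics/{c}.png",cv2.resize(d["frame"][:,:,::-1],(784,588),interpolation=cv2.INTER_CUBIC))
    for n in ["case","lid_handle","hasp_right_tab","hasp_right","hasp_left","head","gasket_box","spanner","piston","oil_bottle"]:
        r=finder.recognise(c,n); print(c,n,[(np.round(q["at"],3).tolist(),round(q["confidence"],2)) for q in r[:2]])
print(bot.read_state()["time_s"])
E
```

```text
{'time_s': 0.0, 'joint_positions': [-84.139, 30.278, 82.156, -0.001, 67.688, -10.228], 'qvel': [-0.018, 0.02, 0.003, 0.027, 0.098, 0.053], 'tau': [-0.002, -44.005, -17.659, 0.063, 0.058, -0.0], 'position': [0.173, -0.6, 0.239], 'tcp_rot': [[0.961, 0.277, -0.0], [0.277, -0.961, 0.002], [0.0, -0.002, -1.0]], 'force': [-0.162, 0.837, 0.41], 'moment': [-0.042, -0.018, -0.045], 'grasp_force': 0.0, 'opening': 1.003}
scene [[427.2, 0.0, 284.6], [0.0, 427.2, 213.9], [0.0, 0.0, 1.0]] [[0.741, 0.672, -0.007], [0.578, -0.642, -0.505], [-0.343, 0.37, -0.863]] [-0.447, -0.23, 1.518]
scene case [([0.611, -0.024, 0.16], 0.93)]
scene lid_handle [([0.6, -0.006, 0.156], 0.61)]
scene hasp_right_tab []
scene hasp_right [([0.764, -0.037, 0.103], 0.72), ([0.579, -0.286, 0.058], 0.59)]
scene hasp_left []
scene head [([0.767, -0.04, 0.103], 0.58)]
scene gasket_box [([0.424, 0.151, 0.017], 0.75)]
scene spanner [([0.4, -0.038, 0.006], 0.55)]
scene piston [([0.58, -0.287, 0.055], 0.93), ([0.768, -0.036, 0.101], 0.44)]
scene oil_bottle [([0.596, 0.3, 0.085], 0.71)]
top [[428.7, 0.0, 282.1], [0.0, 428.7, 209.3], [0.0, 0.0, 1.0]] [[0.026, -1.0, 0.005], [-0.987, -0.027, -0.16], [0.16, -0.001, -0.987]] [0.064, 0.544, 1.308]
top case [([0.576, 0.013, 0.155], 0.9)]
top lid_handle [([0.583, 0.011, 0.153], 0.84), ([0.741, -0.025, 0.106], 0.46)]
top hasp_right_tab [([0.48, -0.11, 0.155], 0.54), ([0.58, 0.007, 0.154], 0.46)]
top hasp_right [([0.474, -0.114, 0.154], 0.59)]
top hasp_left [([0.506, 0.15, 0.055], 0.75), ([0.473, -0.11, 0.152], 0.53)]
top head [([0.742, -0.021, 0.107], 0.63), ([0.306, 0.357, 0.024], 0.54)]
top gasket_box [([0.418, 0.148, 0.02], 0.64)]
top spanner [([0.396, -0.038, 0.009], 0.67)]
top piston [([0.571, -0.28, 0.053], 0.56), ([0.583, 0.009, 0.153], 0.54)]
top oil_bottle [([0.581, 0.293, 0.088], 0.56), ([0.579, 0.014, 0.154], 0.52)]
1.1
```

View pics/scene.png

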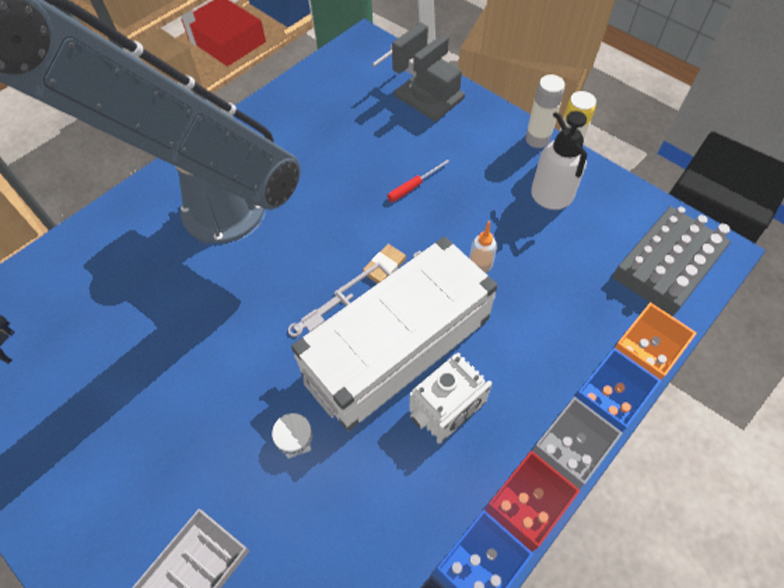

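View pics/top.png

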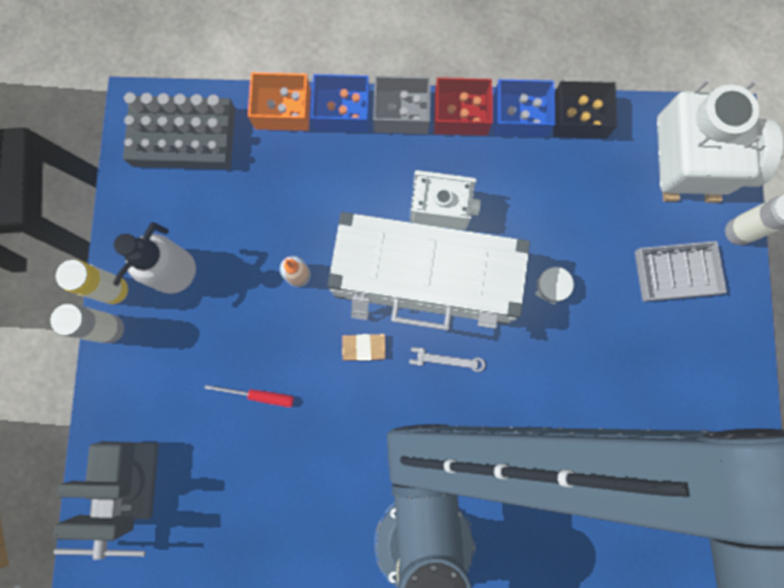

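The top view shows the case yawed slightly: lid corners are about (343,214) and (528,240), and the handle bar runs (393,320)-(450,328). The right hasp is at (488,320), the left one hangs at (360,308), and the spanner lies in front. I'll zoom in to measure the pose.

```bash
python3 - <<'E'
import cv2
im=cv2.imread("pics/top.png")
c=im[200:345,320:540]  # scaled px 784 wide
cv2.imwrite("pics/crop.png",cv2.resize(c,None,fx=3.6,fy=3.6,interpolation=cv2.INTER_CUBIC))
E
```

```text
(no output)
```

View pics/crop.png

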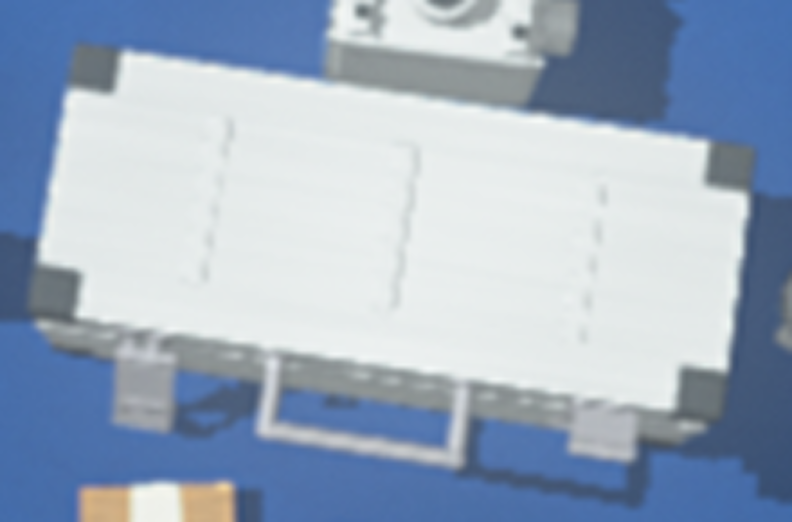

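```bash
python3 - <<'E'
from rig import bot, imaging, finder
import numpy as np, cv2
from scipy.optimize import least_squares
d=imaging.capture("top");K,R,t=d["camera_matrix"],np.array(d["R"]),np.array(d["t"])
u=np.array([[75,45],[755,148],[722,418],[30,315],[258,432],[463,463],[602,452]],float)
px=((u+.5)/3.6+[320,200])/1.4-.5
P=np.array([[.08,.2,.155],[.08,-.2,.155],[-.08,-.2,.155],[-.08,.2,.155],[-.125,.055,.1375],[-.125,-.055,.1375],[-.1085,-.135,.157]])
def W(q,P): c,s=np.cos(q[2]),np.sin(q[2]); return P@np.array([[c,s,0],[-s,c,0],[0,0,1]])+[q[0],q[1],0]
def f(q):
    c=(W(q,P)@R.T+t)@np.array(K).T; return ((c[:,:2]/c[:,2:]-px)).ravel()
r=least_squares(f,[.58,.01,-.1]); print(r.x,np.degrees(r.x[2]),r.fun.reshape(-1,2).round(1).tolist())
q=r.x
for n,p in dict(handle=[-.125,0,.1375],tab=[-.1085,-.135,.157],hinge=[.08,0,.12]).items(): print(n,W(q,np.array([p])).round(4))
E
```

```text
[ 0.58796194  0.00957445 -0.12596898] -7.217491122787515 [[0.1, 0.5], [-0.3, 0.2], [-0.2, 0.2], [-0.1, -0.3], [1.8, 0.1], [-1.4, -0.3], [0.1, -0.3]]
handle [[0.464  0.0253 0.1375]]
tab [[ 0.4634 -0.1107  0.157 ]]
hinge [[ 6.673e-01 -5.000e-04  1.200e-01]]
```

```bash
cat > h.py <<'E'
import numpy as np
from scipy.spatial.transform import Rotation as Ro
from rig import bot, imaging, finder
Q=(0.588,0.0096,-0.126)
c,s=np.cos(Q[2]),np.sin(Q[2]); RC=np.array([[c,-s,0],[s,c,0],[0,0,1]])
def w(p): return RC@np.array(p)+[Q[0],Q[1],0]
def tool(tilt=0): # tool x = case y, y = case x, z down; tilt about case y as the lid opens
    b=np.column_stack([[0,1,0],[1,0,0],[0,0,-1.]]); return RC@Ro.from_euler('y',tilt,degrees=True).as_matrix()@b
def rel(p,R,p0=None,R0=None):
    st=bot.read_state(); p0=np.array(st["position"]) if p0 is None else p0; R0=np.array(st["tcp_rot"]) if R0 is None else R0
    return np.round(np.r_[R0.T@(p-p0),np.degrees(Ro.from_matrix(R0.T@R).as_rotvec())*1],4).tolist()
E
python3 - <<'E'
from h import *
print(rel(w([-.110,-.135,.157+.004+.017+.04]),tool()))
E
```

```text
[0.4131, -0.3908, 0.0216, -0.0026, -0.0019, -66.6928]
```

>>> play_rows([
  [[0.413,-0.391,0.0,0,0,-66.7],[0.413,-0.391,0.0,0,0,-66.7],[0.413,-0.391,0.0,0,0,-66.7],[0.413,-0.391,0.0,0,0,-66.7],[0.413,-0.391,0.0,0,0,-66.7],[0.413,-0.391,0.0,0,0,-66.7],[0.413,-0.391,0.0,0,0,-66.7],[0.413,-0.391,0.0,0,0,-66.7]],
], fingers=0)

```text
time_s: 1.82
position: [0.343, -0.3116, 0.2398]
tcp_rot: [[0.281, 0.96, 0.001], [0.96, -0.281, -0.001], [-0.0, 0.001, -1.0]]
force: [0.5, -0.7, -0.2]
opening: 0.484
grasp_force: 0.0
```

```bash
python3 - <<'E'
from h import *
print(rel(w([-.110,-.135,.157+.004+.017+.04]),tool()))
E
```

```text
[0.2264, 0.0577, 0.0218, 0.0387, 0.0262, -9.0835]
```

>>> play_rows([
  [[0.2264,0.0577,0.0,0,0,-9.1],[0.2264,0.0577,0.0,0,0,-9.1],[0.2264,0.0577,0.0,0,0,-9.1],[0.2264,0.0577,0.0,0,0,-9.1],[0.2264,0.0577,0.0,0,0,-9.1],[0.2264,0.0577,0.0,0,0,-9.1],[0.2264,0.0577,0.0,0,0,-9.1],[0.2264,0.0577,0.0,0,0,-9.1]],
])

```text
time_s: 2.48
position: [0.4628, -0.1117, 0.2397]
tcp_rot: [[0.127, 0.992, 0.0], [0.992, -0.127, -0.001], [-0.001, 0.0, -1.0]]
force: [0.1, -0.2, -0.8]
opening: 0.009
grasp_force: 0.0
```

```bash
python3 - <<'E'
from h import *
import cv2
d=imaging.capture("wrist"); K=d["camera_matrix"]; f=d["frame"][:,:,::-1].copy()
for p in ([-.1085,-.153,.157],[-.1085,-.117,.157],[-.08,-.2,.155],[-.125,-.055,.1375],[-.125,.055,.1375]):
    q=K@(np.array(d["R"])@w(p)+d["t"]); print(p,np.round(q[:2]/q[2]).tolist()); cv2.circle(f,tuple(int(v) for v in q[:2]/q[2]),3,(0,0,255),1)
cv2.imwrite("pics/w1.png",f)
print(rel(w([-.110,-.135,.157+.004+.017+.04]),tool()))
print(finder.recognise("wrist","hasp_right_tab")[:1],finder.recognise("wrist","lid_handle")[:1])
E
```

```text
[-0.1085, -0.153, 0.157] [282.0, 242.0]
[-0.1085, -0.117, 0.157] [282.0, 200.0]
[-0.08, -0.2, 0.155] [315.0, 290.0]
[-0.125, -0.055, 0.1375] [262.0, 119.0]
[-0.125, 0.055, 0.1375] [258.0, -47.0]
[0.002, -0.0007, 0.0216, -0.0058, 0.0319, -0.1989]
[{'at': [0.472, -0.1053, 0.1571], 'confidence': 0.67}] [{'at': [0.5765, -0.0468, 0.1545], 'confidence': 0.56}]
```

View pics/w1.png

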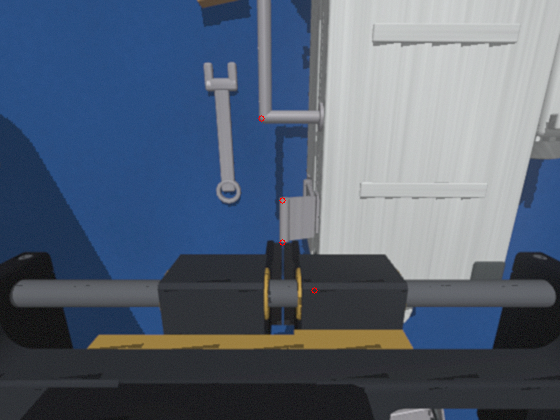

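The markers land on the tab's roll at (282,200)-(282,242) and on the handle corner at (262,118), so the pose fit is good. Next I'll press the tab down along its arc.

>>> play_rows([
  [[0.002,0,0.025,0,0,0],[0.002,0,0.05,0,0,0],[0.002,0,0.06,0,0,0],[0.002,-0.002,0.064,0,0,0],[0.002,-0.006,0.067,0,0,0],[0.002,-0.011,0.07,0,0,0],[0.002,-0.016,0.073,0,0,0],[0.002,-0.021,0.077,0,0,0]],
])

```text
time_s: 3.3
position: [0.4349, -0.1079, 0.1638]
tcp_rot: [[0.131, 0.991, -0.013], [0.991, -0.13, 0.002], [0.001, -0.014, -1.0]]
force: [-16.2, -1.5, 19.9]
opening: 0.006
grasp_force: 10.2
```

>>> play_rows([
  [[0,-0.004,0.003,0,0,0],[0,-0.008,0.006,0,0,0],[0,-0.012,0.01,0,0,0],[0,-0.015,0.014,0,0,0],[0,-0.018,0.018,0,0,0],[0,-0.018,0.018,0,0,0]],
])

```text
time_s: 3.8
position: [0.4233, -0.1063, 0.144]
tcp_rot: [[0.133, 0.991, -0.001], [0.991, -0.133, 0.001], [0.0, -0.001, -1.0]]
force: [-0.1, 0.5, -0.2]
opening: 0.007
grasp_force: 0.0
```

>>> play_rows([
  [[0,0,-0.02,0,0,0],[0,0,-0.05,0,0,0],[0,0,-0.08,0,0,0],[0,0,-0.1,0,0,0],[0,0,-0.1,0,0,0]],
])

```text
time_s: 4.22
position: [0.4271, -0.1074, 0.2485]
tcp_rot: [[0.131, 0.991, 0.009], [0.991, -0.131, -0.005], [-0.004, 0.01, -1.0]]
force: [0.9, -0.7, -0.9]
opening: 0.005
grasp_force: 0.0
```

```bash
python3 - <<'E'
from h import *
import cv2
d=imaging.capture("wrist"); a=d["frame"][:,:,::-1]
print(rel(w([-.125,0,.2355]),tool()))
d=imaging.capture("top"); b=d["frame"][180:320,220:390,::-1]
cv2.imwrite("pics/w2.png",np.hstack([cv2.resize(a,(400,300)),cv2.resize(b,(364,300))]))
E
```

```text
[0.136, 0.0204, 0.0108, 0.3549, 0.1311, -0.3066]
```

View pics/w2.png

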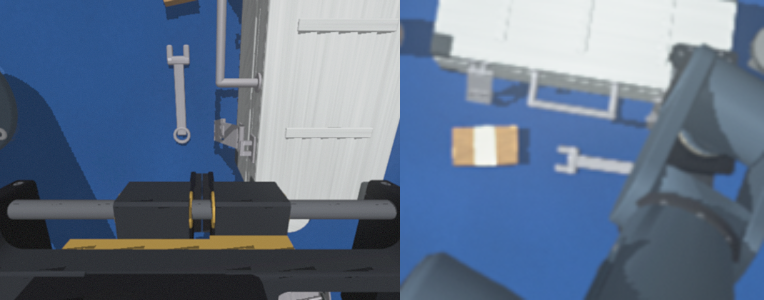

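The wrist view shows the staple free at (247,147), and the hasp hanging down with its tab low at (220,130). Next I'll move above the handle.

>>> play_rows([
  [[0.04,0.01,0,0,0,0],[0.08,0.02,0,0,0,0],[0.12,0.02,0,0,0,0],[0.136,0.02,0.01,0,0,0],[0.136,0.02,0.01,0,0,0],[0.136,0.02,0.01,0,0,0],[0.136,0.02,0.01,0,0,0]],
], fingers=0.04)

```text
time_s: 4.9
position: [0.4611, 0.026, 0.2336]
tcp_rot: [[0.131, 0.991, -0.002], [0.991, -0.131, -0.0], [-0.0, -0.002, -1.0]]
force: [0.2, -0.1, -0.3]
opening: 0.424
grasp_force: 0.0
```

```bash
python3 - <<'E'
from h import *
print(rel(w([-.125,0,.1355]),tool()))
d=imaging.capture("wrist"); K=d["camera_matrix"]; f=d["frame"][:,:,::-1].copy()
import cv2
for p in ([-.125,-.055,.1375],[-.125,.055,.1375],[-.125,0,.1375]):
    q=K@(np.array(d["R"])@w(p)+d["t"]); cv2.circle(f,tuple(int(v) for v in q[:2]/q[2]),3,(0,0,255),1)
cv2.imwrite("pics/w3.png",f)
E
```

```text
[-0.0002, 0.0032, 0.0981, -0.1266, 0.025, -0.2935]
```

View pics/w3.png

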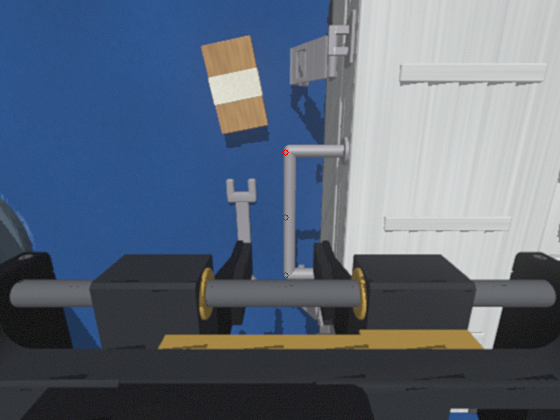

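The bar shows at column 289, about 3 mm nearer the lid than my markers, so I'll correct for that, descend and grip.

>>> play_rows([
  [[0,0.006,0.03,0,0,0],[0,0.006,0.055,0,0,0],[0,0.006,0.075,0,0,0],[0,0.006,0.09,0,0,0],[0,0.006,0.098,0,0,0],[0,0.006,0.098,0,0,0]],
])

```text
time_s: 5.45
position: [0.4666, 0.0247, 0.1352]
tcp_rot: [[0.133, 0.991, -0.003], [0.991, -0.133, 0.0], [0.0, -0.003, -1.0]]
force: [0.4, -0.1, -0.3]
opening: 0.462
grasp_force: 0.0
```

>>> play_rows([
  [[0,0,0,0,0,0],[0,0,0,0,0,0],[0,0,0,0,0,0],[0,0,0,0,0,0],[0,0,0,0,0,0],[0,0,0,0,0,0]],
], fingers=0)

```text
time_s: 5.95
position: [0.4668, 0.0259, 0.137]
tcp_rot: [[0.13, 0.991, -0.001], [0.991, -0.13, 0.0], [-0.0, -0.001, -1.0]]
force: [-2.4, -1.1, 4.8]
opening: 0.102
grasp_force: 30.0
```

```bash
python3 - <<'E'
from h import *
def bar(th): t=np.radians(th); return np.array([-205*np.cos(t)+17.5*np.sin(t),0,205*np.sin(t)+17.5*np.cos(t)])/1000
def R(th): return Ro.from_euler('y',th/3,degrees=True).as_matrix()@np.column_stack([[0,1,0],[1,0,0],[0,0,-1.]])
for k in range(4):
    a=15*k
    for i in range(2,9,2):
        b=a+15*i/8; print(k,i,rel(bar(b),R(b),bar(a),R(a)))
E
```

```text
0 2 [0.0, 0.0016, -0.0134, 1.25, 0.0, 0.0]
0 4 [0.0, 0.004, -0.0266, 2.5, 0.0, 0.0]
0 6 [0.0, 0.0074, -0.0397, 3.75, 0.0, 0.0]
0 8 [0.0, 0.0115, -0.0525, 5.0, 0.0, 0.0]
1 2 [0.0, 0.0039, -0.0129, 1.25, 0.0, 0.0]
1 4 [0.0, 0.0086, -0.0255, 2.5, 0.0, 0.0]
1 6 [0.0, 0.0141, -0.0378, 3.75, 0.0, 0.0]
1 8 [0.0, 0.0204, -0.0497, 5.0, 0.0, 0.0]
2 2 [0.0, 0.0061, -0.012, 1.25, 0.0, 0.0]
2 4 [0.0, 0.0129, -0.0236, 2.5, 0.0, 0.0]
2 6 [0.0, 0.0205, -0.0348, 3.75, 0.0, 0.0]
2 8 [0.0, 0.0288, -0.0454, 5.0, 0.0, 0.0]
3 2 [0.0, 0.0081, -0.0108, 1.25, 0.0, 0.0]
3 4 [0.0, 0.0168, -0.021, 2.5, 0.0, 0.0]
3 6 [0.0, 0.0262, -0.0307, 3.75, 0.0, 0.0]
3 8 [0.0, 0.0362, -0.0397, 5.0, 0.0, 0.0]
```

>>> play_rows([
  [[0,0.0007,-0.006,0.6,0,0],[0,0.0016,-0.0134,1.25,0,0],[0,0.0028,-0.02,1.9,0,0],[0,0.004,-0.0266,2.5,0,0],[0,0.0057,-0.033,3.1,0,0],[0,0.0074,-0.0397,3.75,0,0],[0,0.0115,-0.0525,5,0,0],[0,0.0115,-0.0525,5,0,0]],
])

```text
time_s: 6.62
position: [0.4781, 0.0244, 0.1899]
tcp_rot: [[0.13, 0.987, -0.09], [0.991, -0.13, 0.012], [-0.0, -0.091, -0.996]]
force: [-4.9, -1.1, -1.9]
opening: 0.103
grasp_force: 30.0
```

>>> play_rows([
  [[0,0.0018,-0.0065,0.6,0,0],[0,0.0039,-0.0129,1.25,0,0],[0,0.0062,-0.0193,1.9,0,0],[0,0.0086,-0.0255,2.5,0,0],[0,0.0113,-0.0317,3.1,0,0],[0,0.0141,-0.0378,3.75,0,0],[0,0.0172,-0.0438,4.4,0,0],[0,0.0204,-0.0497,5,0,0]],
])

```text
time_s: 7.28
position: [0.5009, 0.0214, 0.2358]
tcp_rot: [[0.13, 0.975, -0.178], [0.991, -0.128, 0.023], [-0.0, -0.18, -0.984]]
force: [-3.0, -0.2, -2.0]
opening: 0.105
grasp_force: 30.0
```

>>> play_rows([
  [[0,0.003,-0.006,0.6,0,0],[0,0.0061,-0.012,1.25,0,0],[0,0.0095,-0.0178,1.9,0,0],[0,0.0129,-0.0236,2.5,0,0],[0,0.0166,-0.0292,3.1,0,0],[0,0.0205,-0.0348,3.75,0,0],[0,0.0246,-0.0401,4.4,0,0],[0,0.0288,-0.0454,5,0,0]],
])

```text
time_s: 7.95
position: [0.5358, 0.0168, 0.2761]
tcp_rot: [[0.13, 0.955, -0.266], [0.991, -0.126, 0.034], [-0.0, -0.268, -0.963]]
force: [-6.3, 0.4, 3.4]
opening: 0.101
grasp_force: 30.0
```

```bash
python3 - <<'E'
from h import *
import cv2
st=bot.read_state(); print(np.round(st["force"],1),np.round(st["moment"],2),np.round(st["joint_positions"],1))
g=np.array(st["position"])-.002*np.array(st["tcp_rot"])[:,2]
v=RC.T@(g-w([.08,0,.12])); print(v, np.degrees(np.arctan2(v[2],-v[0])-np.arctan2(17.5,205)), np.hypot(v[0],v[2]))
a=imaging.capture("scene")["frame"][:,:,::-1]; b=imaging.capture("wrist")["frame"][:,:,::-1]
cv2.imwrite("pics/l1.png",np.hstack([cv2.resize(a[120:330,150:430],(400,300)),cv2.resize(b,(400,300))]))
E
```

```text
[-6.3  0.4  3.4] [0.06 1.12 0.07] [-9.8 27.7 82.3 -0.6 85.6 -2.2]
[-0.13220581  0.00060249  0.15804078] 45.20724194726195 0.2060467541372754
```

View pics/l1.png

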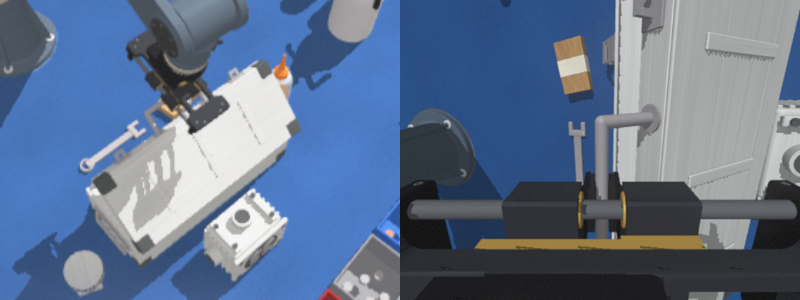

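The lid is up at about 45°. The bar is between the pads at (603,200), and everything around it is undisturbed. Now the last 15°.

>>> play_rows([
  [[0,0.0039,-0.0055,0.6,0,0],[0,0.0081,-0.0108,1.25,0,0],[0,0.0124,-0.016,1.9,0,0],[0,0.0168,-0.021,2.5,0,0],[0,0.0214,-0.0259,3.1,0,0],[0,0.0262,-0.0307,3.75,0,0],[0,0.0311,-0.0353,4.4,0,0],[0,0.0362,-0.0397,5,0,0]],
])

```text
time_s: 8.72
position: [0.581, 0.0108, 0.307]
tcp_rot: [[0.13, 0.929, -0.347], [0.991, -0.122, 0.045], [-0.001, -0.35, -0.937]]
force: [-6.2, 0.8, 8.9]
opening: 0.101
grasp_force: 30.0
```

>>> play_rows([
  [[0,0,0,0,0,0],[0,0,0,0,0,0],[0,0,0,0,0,0],[0,0,0,0,0,0]],
])

```text
time_s: 9.05
position: [0.5812, 0.0108, 0.3071]
tcp_rot: [[0.13, 0.929, -0.345], [0.991, -0.122, 0.045], [-0.0, -0.348, -0.937]]
force: [-6.5, 0.2, 9.1]
opening: 0.099
grasp_force: 30.0
```

```bash
python3 - <<'E'
from h import *
import cv2
st=bot.read_state(); print(np.round(st["force"],1),np.round(st["moment"],2),st["opening"],st["grasp_force"])
g=np.array(st["position"])-.002*np.array(st["tcp_rot"])[:,2]
v=RC.T@(g-w([.08,0,.12])); print(v, np.degrees(np.arctan2(v[2],-v[0])-np.arctan2(17.5,205)), np.hypot(v[0],v[2]))
S=[imaging.capture(c) for c in("scene","wrist")]
fs=[]
for d in S:
    f=d["frame"][:,:,::-1].copy()
    for th,col in((60,(0,0,255)),(56,(0,255,0))):
        t=np.radians(th)
        for x,y,z in((-.16,.2,.035),(-.16,-.2,.035),(-.205,.055,.0175)):
            p=w([.08+x*np.cos(t)+z*np.sin(t),y,.12-x*np.sin(t)+z*np.cos(t)])
            q=d["camera_matrix"]@(np.array(d["R"])@p+d["t"])
            if q[2]>0: cv2.circle(f,tuple(int(a) for a in q[:2]/q[2]),2,col,-1)
    fs.append(f)
cv2.imwrite("pics/l2.png",np.hstack([cv2.resize(fs[0][120:330,150:430],(400,300),interpolation=2),cv2.resize(fs[1],(400,300))]))
E
```

```text
[-6.5  0.2  9.1] [0.12 1.57 0.01] 0.09874235171122969 30.001500248908997
[-0.08624972  0.00035219  0.1889605 ] 60.58672635497287 0.20771395104455176
```

View pics/l2.png

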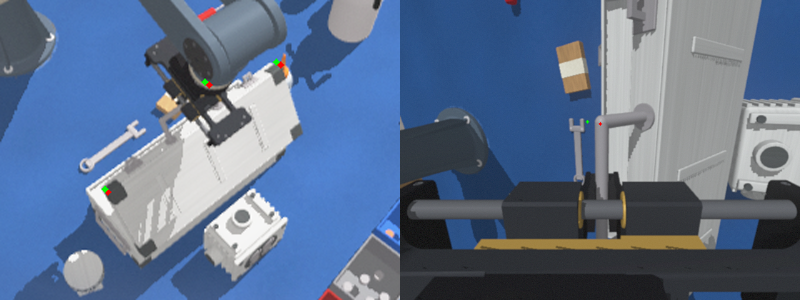

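The lid is at about 60–61° by the arm's kinematics (60.6°). The image agrees: the bar corner sits on the red 60° mark at (600,122). The grip holds at 30 N and forces are small, so I'm handing in.

```bash
python3 -c "
from rig import bot
print(bot.hand_in())"
```

```text
the job is handed in; nothing more can be done
None
```

The right-hand hasp is off its catch, and the arm is holding the lid open by its handle at about 60.6° as I measured it; nothing around the case appears to have moved, and the job is handed in at about 9 s (no verdict came back).

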